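# Open the inspection station and set the hubbed wheel on its post

### The job

Lift the hinged window cover of the inspection station up and over past its balance point so that it leans back and stays open by itself, then take the black wheel with the raised hub from the bench and set it down gently, hub up, level and centred on the round measuring post inside the station, and let go. Do not drop the wheel onto the post, and leave the plain flat disc and everything else on the bench where they are.

Things in the scene. Friction and masses are not known exactly. Their poses are not given: they have to be found in the camera images.
- station: Fixed grey open-topped housing, 190 (x) x 210 (y) x 95 mm high, walls and floor 5 mm. Origin: centre of its underside on the bench. x points from the handle side (front) to the hinge side (rear), z up. A round post stands in the middle of its floor; a small probe block, 35 mm tall, in the rear +y corner, lower than the post.
- post_top (a point): Centre of the flat top of the measuring post: 56 mm in diameter, flat-topped with no spigot, 47 mm above the bench (48 mm below the rim of the housing).
- lid (a joint): Cover angle in rad: 0 shut and level, grows as it opens, stop at 1.95. Clear window in an aluminium frame, 190 x 210 x 8 mm, 0.25 to 0.6 kg, on a nearly free, lightly damped hinge along the rear rim. Let go below about 1.53 it falls shut; beyond that it falls back to its stop and stays.
- lid_handle (a point): Middle of the cover's grip bar: round dark steel, 12 mm thick, 120 mm long, parallel to the hinge, held at its ends by two arms 50 mm out from the cover's front edge, in the cover's plane. Shut: 99 mm above the bench, free above and below, 44 mm gap to the housing. It swings on a 240 mm radius about the hinge. Axes turn with the cover: y along the bar, x to the hinge.
- lid_hinge (a point): Middle of the hinge line of the cover, at the rear rim of the housing, 95 mm above the bench; the hinge line is the station's y direction.
- wheel: Loose black plastic wheel, 0.1 to 0.25 kg: a flat disc 110 mm in diameter and 12 mm thick with a round hub 40 mm in diameter rising 30 mm above the disc, total height 42 mm. Origin: centre of the flat underside, z along the hub. It lies hub up on the bench to the left or to the right of the station.
- flat_disc: Loose black plain disc, 110 mm in diameter and 12 mm thick without hub, lying on the bench on the other side of the station from the wheel. To be left alone. Origin: centre of its underside.
- screwdriver: Loose screwdriver lying on the bench; leave alone.
- jar: Loose closed jar, 64 mm in diameter, 85 mm tall; leave alone. Origin: centre of its underside.
- spacer: Loose aluminium ring, 90 mm across, 18 mm high; leave alone. Origin: centre of its underside.
- drill: Loose cordless drill lying on its side, about 200 mm long, 52 mm high; leave alone.
- mug: Loose white mug, 80 mm across, 90 mm tall; leave alone. Origin: centre of its underside.
- wrench: Loose wrench lying on the bench; leave alone.
- wheel_hub (a point): Centre of the top face of the wheel's hub, 42 mm above the wheel's underside.
Things that resemble listed ones, but are neither listed nor needed, are in the scene too. What is shaped like the wheel but green, purple or white is not meant.

How it is judged (in metres and radians):
On the way:
1. the cover stands open by itself, leaning back, with the robot off it (value of joint lid above 1.75 rad and contact force between each of the arm, the fingers and lid below 0.1 N), for 0.3 s.
At the end, for the whole second after the job is handed in: The cover leans open by itself (beyond 1.75 rad, still, untouched) and the wheel rests hub up on the measuring post, level within 0.08 rad, its underside within 4 mm of the post's top, its centre within 15 mm of the post's centre, released and at rest (all of step 1 and velocity of joint lid below 0.05 rad/s and horizontal distance between wheel and post_top below 0.015 m and z of wheel in the frame of post_top between -0.004 and 0.004 m and z of wheel_hub in the frame of post_top above 0.03 m and angle between wheel's own z axis and vertical below 0.08 rad and linear speed of wheel below 0.02 m/s and contact force between the fingers and wheel below 0.1 N).
It fails at once if the wheel is dropped or slammed onto the post (faster than 0.55 m/s, as after a fall of 15 mm, just above it) (horizontal distance between wheel and post_top below 0.06 m and z of wheel in the frame of post_top below 0.06 m and linear speed of wheel above 0.55 m/s).
It fails at once if the plain flat disc or another loose bystander on the bench is moved by more than 30 mm (distance of any of flat_disc, screwdriver, jar, spacer, drill, mug, wrench from where it was at the start of the episode above 0.03 m).
It also fails if it takes over 64 s, if anything falls off the work surface, if the arm or the gripper's body presses on something with over 40 N, if the wrist force passes 120 N, or if a joint passes its speed limit or range.

### The arm

A 6-joint arm with a two-finger parallel gripper is mounted at the origin on the work surface. World frame = base frame: x ahead of the robot, y to its left, z up, the work surface at z = 0. Lengths are in mm, angles in rad, forces in N, time in s.
With the tool pointing down it reaches from about 300 to 775 mm from the base axis. Payload 14.6 kg.
Tool frame: the origin (TCP) lies at the very end of the fingers, on their centre line; the grasp point (between the pads) lies manip.grip_depth behind it (manip.grip_depth is the distance from the TCP to the grasp point, in mm); x points along the fingers, z is the direction in which the jaws open and shut, and the axes are right-handed (so a half turn about x gives the same grasp; the last joint's range is limited). The gripper opens to 94 mm and grips with 3 to 60 N. Pads are 16 mm wide; open, the fingers measure 119 mm over their backs; the gripper's body (75 mm by 177 mm) begins 78 mm behind the grasp point.
Start: joints at [-1.207, 0.3, 1.521, -0, 1.321, -0.067], TCP at [229.671, -499.74, 205.446] pointing down, gripper open.
Joint ranges: [-3.03, 3.03], [-0.79, 2.21], [0.23, 2.52], [-1.04, 4.18], [0, 3.07], [-2.55, 2.55]. Speed limits (rad/s): [2.22, 2.22, 2.57, 3.14, 3.14, 3.14].

### API

Orientations are given as [roll, pitch, yaw] about the fixed x, y, z axes, in that order (R = Rz(yaw) Ry(pitch) Rx(roll)).
In Python, from cell import manip gives the robot as it stands.
- The arm moves only by the tool step_arm, never from a script. Its argument "commands" is one flat list of numbers, 7 for each row, row after row: the shift along the tool's x, y, z in m, then the turn, a rotation vector about the tool's x, y, z in degrees, then the finger opening in m, from 0 to 0.094. A call has 1 to 5 rows; each row shifts and turns the commanded pose from where the row before left it, along the tool's axes as they then stand; what a row does not reach is not made up. A row lasts 1/8 s, in which the tool goes at most 62.5 mm and 10.7 degrees, less where a joint would pass 70% of its speed; a pose out of reach is approached as far as the arm can. A call with a gripper value outside its range is refused whole. The fingers move at their own pace and stop on an object; "squeeze" is the grip in N (left out, the last holds). Time passes only in rows, so rows that do not move let the fingers close. It gives the time, the measured TCP pose, the force and the opening at its end, in the units of the state.
- manip.read_state(): the state, without advancing time (a new reading comes with each control period).
- manip.camera(name): name is "side" or "top" or "wrist"; returns the picture (420x560x3 uint8, red, green, blue); there is no depth.
- manip.camera_model(name): a dict with "intrinsics" (3x3 intrinsics, pixels), "origin" and "orientation" of the camera in the world; the wrist camera has in their place "tool_from_camera" (4x4, takes a point from camera to tool coordinates, whose origin is the TCP and whose axes are the tool frame's). Camera axes: x right, y up, looking along -z (the intrinsics and any distortion apply to the point x, -y, -z); pixel columns grow to the right and rows downward; lengths in mm; the calibration is good to about 2 mm. A picture is of the moment at which its call begins: read the wrist's pose just before it. camera_model takes no time and is no camera call.
- manip.sign_off(): hands the job in, once; it reports no verdict.
Trained networks look in the newest picture that a camera, given by its name, has taken for a name from the list of things; names that differ only in an ending like _2 or _b are one class to them, and where a whole thing is asked for, a point or a joint stands for the part that bears it (a point fixed in the world has none). Each returns a list of dicts, best first, with "score" (0 to 1); they miss things now and then, are a little off and sometimes report something else, mostly with a low value. They report only what shows in the picture. A call takes as long as a camera call. They do not tell look-alikes from the thing itself.
- manip.find_in(thing, camera): "centre" ([row, column] in pixels, amid what is visible of it).
- manip.outline_of(thing, camera): "pixels" (420x560 bool, what is visible of it) and "centre" ([row, column] in pixels, amid what is visible of it).
The state is a dict: "clock": time; "joints": joint angles; "qd": joint speeds; "effort": joint torques, N m; "eef_pos": TCP position; "eef_rot": TCP orientation; "wrist_force": force on the tool from outside, world axes, zero at the start; "moment": the same for the moment, N m; "finger_gap": finger opening in mm.
Only numpy, scipy, OpenCV 4.12 (cv2) and the standard library are available. Lean on these libraries where they do the work, as an engineer would, in place of code of your own. Each camera call takes 0.05 s, during which the arm holds its last target. There are 200 camera calls.

## Working session

There is one attempt and no reset: what is moved stays moved. The work goes in short steps, Python scripts to look and compute and a tool call to move; the robot and the scene stay as the last step left them, time stands still between calls to the robot, and variables do not carry over. Pictures are saved under pics/ and viewed, about 8 in all and at most 12, crops included, and the job is handed in when it is done.

Besides the shell and the picture viewer there is one more tool, called after "Call:" as name(argument=value, ...) on one line, values as JSON. step_arm: Moves the arm, as the interface text tells. Its arguments: {"type":"object","properties":{"commands":{"type":"array"},"squeeze":{"type":"number"}},"required":["commands"]}

```bash
ls; mkdir -p pics; python3 - <<'E'
from cell import manip
import cv2,numpy as np
print(manip.read_state(), manip.grip_depth)
for c in ("top","side"):
    im=manip.camera(c); cv2.imwrite(f"pics/{c}0.png",im[:,:,::-1])
    m=manip.camera_model(c); print(c,m)
    for t in ("station","wheel","flat_disc","lid_handle","lid","jar","mug","drill","spacer","wrench","screwdriver"):
        try: print(t,[(np.round(d["centre"]).tolist(),round(d["score"],2)) for d in manip.find_in(t,c)][:4])
        except Exception as e: print(t,e)
print(manip.camera_model("wrist"))
E
```

```text
pics
{'clock': 0.0, 'joints': array([-1.20659658e+00,  3.00484017e-01,  1.52161534e+00,  5.89415556e-06,
        1.32067508e+00, -6.66004802e-02]), 'qd': array([-0.0009172 , -0.00010307,  0.00127239, -0.00033986, -0.00240866,
        0.00033315]), 'effort': array([-6.27059180e-04, -5.31805551e+01, -3.52735162e+01,  7.08354707e-02,
        2.44275777e-02, -1.38765149e-04]), 'eef_pos': array([ 229.58069743, -499.49446462,  204.86474622]), 'eef_rot': array([3.07016137, 1.56961453, 1.93016381]), 'wrist_force': array([0.09319185, 0.30939354, 0.29936293]), 'moment': array([ 0.03645126, -0.0411669 , -0.04245811]), 'finger_gap': 94.07314432162099} 18.8
top {'intrinsics': array([[476.52671414,   0.        , 280.41965759],
       [  0.        , 476.52671414, 213.06968163],
       [  0.        ,   0.        ,   1.        ]]), 'origin': array([ 360.50220258,  -19.97186573, 1739.90707965]), 'orientation': array([ 1.07998459e-01,  1.46316336e-03, -1.59385472e+00])}
station [([192.0, 267.0], 0.85)]
wheel [([263.0, 268.0], 0.96), ([228.0, 191.0], 0.92), ([266.0, 158.0], 0.89), ([200.0, 154.0], 0.8)]
[... 1036 characters left out ...]
.0], 0.38)]
drill [([139.0, 317.0], 0.92), ([197.0, 358.0], 0.42)]
spacer [([292.0, 290.0], 0.9)]
wrench [([374.0, 185.0], 0.76), ([157.0, 265.0], 0.65)]
screwdriver []
{'intrinsics': array([[319.27674992,   0.        , 279.20297008],
       [  0.        , 319.27674992, 210.721878  ],
       [  0.        ,   0.        ,   1.        ]]), 'tool_from_camera': array([[ 6.47943468e-04,  2.47602337e-01, -9.68861529e-01,
        -1.78878182e+02],
       [-4.65333735e-04,  9.68861702e-01,  2.47602070e-01,
         7.08216193e+01],
       [ 9.99999682e-01,  2.90411810e-04,  7.42985332e-04,
         4.27228364e-01],
       [ 0.00000000e+00,  0.00000000e+00,  0.00000000e+00,
         1.00000000e+00]])}
```

```bash
python3 - <<'E'
import cv2
a=cv2.imread("pics/top0.png")[130:310,90:480]
cv2.imwrite("pics/top0c.png",cv2.resize(a,None,fx=2,fy=2,interpolation=cv2.INTER_CUBIC))
E
cat > h.py <<'E'
import numpy as np
from scipy.spatial.transform import Rotation as R
from cell import manip
def rot(e): return R.from_euler('xyz',e).as_matrix()
def ray(cam,px):
    m=manip.camera_model(cam); K=m["intrinsics"]
    d=np.linalg.inv(K)@[px[1],px[0],1]; d=np.array([d[0],-d[1],-d[2]])
    if cam=="wrist":
        s=manip.read_state(); T=m["tool_from_camera"]; Rt=rot(s["eef_rot"])
        return s["eef_pos"]+Rt@T[:3,3], Rt@T[:3,:3]@d
    return np.array(m["origin"]), rot(m["orientation"])@d
def at_z(cam,px,z):
    o,d=ray(cam,px); return o+d*(z-o[2])/d[2]
def proj(cam,P):
    m=manip.camera_model(cam); P=np.atleast_2d(P)
    if cam=="wrist":
        s=manip.read_state(); T=m["tool_from_camera"]; Rt=rot(s["eef_rot"])
        o=s["eef_pos"]+Rt@T[:3,3]; Rc=Rt@T[:3,:3]
    else: o,Rc=np.array(m["origin"]),rot(m["orientation"])
    q=(P-o)@Rc; u=(m["intrinsics"]@(np.c_[q[:,0],-q[:,1],-q[:,2]]).T).T
    return (u[:,:2]/u[:,2:])[:,::-1]
def st():
    s=manip.read_state(); print(round(s["clock"],2),"tcp",s["eef_pos"].round(1),"R",rot(s["eef_rot"]).round(3).tolist(),"F",s["wrist_force"].round(1),"gap",round(s["finger_gap"],1),"j",s["joints"].round(3)); return s
E
python3 - <<'E'
from h import *
for n,p,z in (("h",(190,269),99),("w1",(263,268),42),("w2",(228,191),42),("w3",(266,158),42),("w4",(200,154),42),("disc",(226,373),12),("station",(192,267),95),("spacer",(252,207),18),("jar",(172,189),85),("mug",(169,365),90)): print(n,at_z("top",p,z).round())
for n,p,z in (("h",(209,249),99),("w1",(251,320),42),("w2",(322,172),42),("w3",(355,266),42),("w4",(304,239),42),("disc",(175,322),12)): print(n,at_z("side",p,z).round())
E
```

```text
h [620.  16.  99.]
w1 [368.  26.  42.]
w2 [498. 299.  42.]
w3 [366. 416.  42.]
w4 [602. 432.  42.]
disc [ 493. -357.   12.]
station [614.  23.  95.]
spacer [412. 246.  18.]
jar [693. 297.  85.]
mug [ 688. -323.   90.]
h [603.  38.  99.]
w1 [365.  67.  42.]
w2 [609. 449.  42.]
w3 [365. 441.  42.]
w4 [487. 335.  42.]
disc [ 500. -362.   12.]
```

View pics/top0c.png

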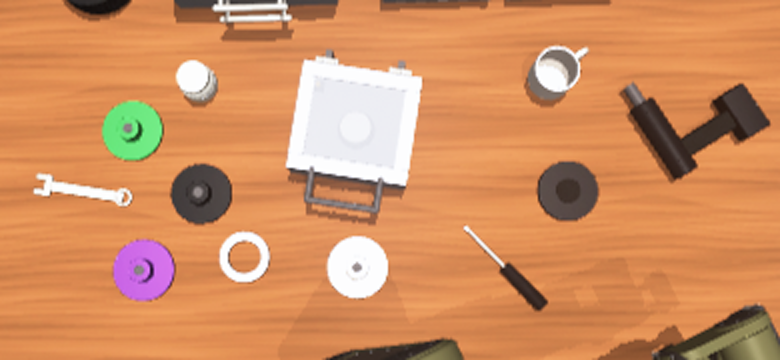

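View pics/side0.png

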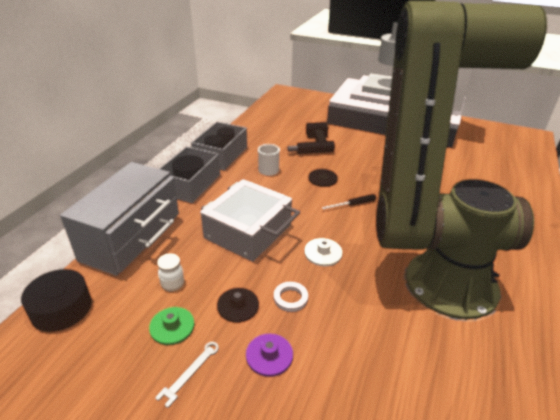

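The top crop (2x, offset row 130, col 90) shows these wheel-like things, in full-picture [row, col]:
- Black at [226,190], with a raised hub.
- Green at [195,155], purple at [265,161] and white at [263,268]: look-alikes in the wrong colour.
- Plain black disc at [225,373]. It looks flat in the side view too.

The black one on the left is the wheel. The station handle bar runs from [231,243] to [235,280].

```bash
python3 - <<'E'
from h import *
import cv2
f=lambda x,y:(130+y/2,90+x/2)
for n,x,y,z in (("barL",305,202,99),("barR",380,211,99),("FL",288,170,99),("FR",408,186,99),("RL",305,60,99),("RR",421,75,99),("post",356,127,47),("hub",198,190,42),("disc",567,190,12)): print(n,at_z("top",f(x,y),z).round(1))
top=manip.camera("top")
m=[o for o in manip.outline_of("lid_handle","top")][0]["pixels"]
print(cv2.minAreaRect(np.argwhere(m).astype(np.float32)),m.sum())
b=top[130:310,90:480]
side=cv2.imread("pics/side0.png")
c=cv2.resize(side[280:330,205:275],None,fx=5,fy=5,interpolation=cv2.INTER_CUBIC); d=cv2.resize(cv2.imread("pics/top0.png")[205:255,160:230],None,fx=5,fy=5,interpolation=cv2.INTER_CUBIC)
cv2.imwrite("pics/wheelc.png",np.hstack([c,d]))
E
```

```text
barL [479.2 110.5  99. ]
barR [460.7 -18.4  99. ]
FL [535.4 139.2  99. ]
FR [502.8 -67.8  99. ]
RL [728.6 106.9  99. ]
RR [697.2 -95.6  99. ]
post [615.7  21.2  47. ]
hub [509.3 306.   42. ]
disc [ 496.4 -359.1   12. ]
((199.58932495117188, 265.6341552734375), (61.41396713256836, 72.56559753417969), 80.78897094726562) 3658
```

View pics/wheelc.png

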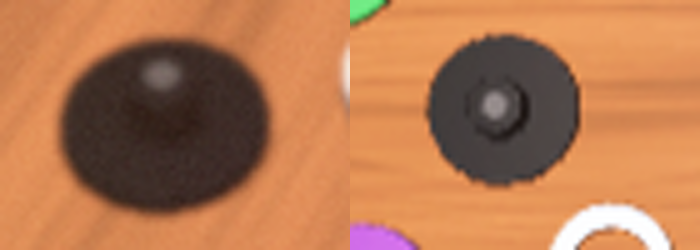

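The crop confirms it: the black disc at top [227,191] has a raised hub, so it is the wheel. The station centre comes out near (616,21) with a yaw of about -0.156. Its edges measure 209 and 196 mm, which agrees with the given size. Next I plan the approach to the handle.

```bash
cat > plan.py <<'E'
from h import *
def tgt(tilt,yaw,flip=1):
    "tool x = forward*cos(tilt)-z*sin(tilt), forward at yaw; tool y horizontal"
    f=np.array([np.cos(yaw),np.sin(yaw),0]); zz=np.array([0,0,1.])
    x=f*np.cos(tilt)-zz*np.sin(tilt); z=flip*(f*np.sin(tilt)+zz*np.cos(tilt)); return np.c_[x,np.cross(z,x),z]
def rows(p0,R0,pts,grip,maxmm=55,maxdeg=9,n=None):
    "waypoints pts=[(p,R,n or None)] -> rounded rows, simulated"
    p,Rm=np.array(p0,float),np.array(R0); out=[]
    for q,Q,k in pts:
        rv=R.from_matrix(Rm.T@Q).as_rotvec(degrees=True)
        k=k or int(max(1,np.ceil(np.linalg.norm(q-p)/maxmm),np.ceil(np.linalg.norm(rv)/maxdeg)))
        ps=p.copy(); Rs=Rm.copy()
        for i in range(1,k+1):
            g=ps+(q-ps)*i/k; G=Rs@R.from_rotvec(rv*i/k,degrees=True).as_matrix()
            sh=(Rm.T@(g-p)/1000).round(3); tr=R.from_matrix(Rm.T@G).as_rotvec(degrees=True).round(1)
            p=p+Rm@sh*1000; Rm=Rm@R.from_rotvec(tr,degrees=True).as_matrix()
            out.append([*sh.tolist(),*tr.tolist(),grip])
    for i in range(0,len(out),5): print(str([v for r in out[i:i+5] for v in r]).replace(" ",""))
    print("end",p.round(1),Rm.round(3).tolist(),len(out)); return p,Rm
E
python3 - <<'E'
from plan import *
s=st(); R0=rot(s["eef_rot"])
bar=np.array([472,44.5,99])
for fl in (1,-1):
    T=tgt(np.pi/4,-.156,fl)
    print(fl,R.from_matrix(R0.T@T).as_rotvec(degrees=True).round(0))
fl=min((1,-1),key=lambda f:np.linalg.norm(R.from_matrix(R0.T@tgt(np.pi/4,-.156,f)).as_rotvec()))
T=tgt(np.pi/4,-.156,fl); print(fl,T.round(2).tolist())
goal=bar+T[:,0]*(18.8-150)
print(goal)
rows(s["eef_pos"],R0,[(goal,T,None)],0.05)
E
```

```text
1.3 tcp [ 229.7 -499.7  205.4] R [[-0.0, 0.909, 0.418], [0.0, 0.418, -0.909], [-1.0, -0.0, -0.0]] F [ 0.8  1.  -0.1] gap 94.1 j [-1.207  0.3    1.521 -0.     1.321 -0.067]
1 [-53. -41.  22.]
-1 [116.  26.  48.]
1 [[0.7, 0.16, 0.7], [-0.11, 0.99, -0.11], [-0.71, 0.0, 0.71]]
[380.35415753  58.91386685 191.77240969]
[0.001,0.034,-0.04,-4.9,-3.7,2.0,0.05,0.0,0.037,-0.038,-4.8,-3.8,2.0,0.05,-0.001,0.04,-0.034,-4.9,-3.7,2.0,0.05,-0.002,0.042,-0.031,-4.8,-3.8,2.0,0.05,-0.002,0.046,-0.026,-4.9,-3.8,2.0,0.05]
[-0.002,0.047,-0.023,-4.8,-3.7,2.0,0.05,-0.002,0.049,-0.019,-4.8,-3.8,2.0,0.05,-0.001,0.051,-0.014,-4.9,-3.7,2.1,0.05,0.0,0.052,-0.009,-4.8,-3.8,2.0,0.05,0.002,0.052,-0.006,-4.9,-3.7,2.0,0.05]
[0.003,0.053,-0.001,-4.8,-3.8,2.0,0.05]
end [380.6  59.3 191.6] [[0.699, 0.156, 0.698], [-0.11, 0.988, -0.111], [-0.706, 0.001, 0.708]] 11
```

Call:
step_arm(commands=[0.001,0.034,-0.04,-4.9,-3.7,2.0,0.05,0.0,0.037,-0.038,-4.8,-3.8,2.0,0.05,-0.001,0.04,-0.034,-4.9,-3.7,2.0,0.05,-0.002,0.042,-0.031,-4.8,-3.8,2.0,0.05,-0.002,0.046,-0.026,-4.9,-3.8,2.0,0.05])

```text
clock: 1.92
eef_pos: [298.7, -244.4, 199.8]
eef_rot: [0.273, 1.199, -0.436]
wrist_force: [1.4, -0.2, -0.1]
finger_gap: 50.5
```

Call:
step_arm(commands=[-0.002,0.047,-0.023,-4.8,-3.7,2.0,0.05,-0.002,0.049,-0.019,-4.8,-3.8,2.0,0.05,-0.001,0.051,-0.014,-4.9,-3.7,2.1,0.05,0.0,0.052,-0.009,-4.8,-3.8,2.0,0.05,0.002,0.052,-0.006,-4.9,-3.7,2.0,0.05])

```text
clock: 2.55
eef_pos: [363.3, -9.8, 193.3]
eef_rot: [0.058, 0.875, -0.23]
wrist_force: [0.2, -0.9, 0.2]
finger_gap: 49.9
```

Call:
step_arm(commands=[0.003,0.053,-0.001,-4.8,-3.8,2.0,0.05,0,0,0,0,0,0,0.05])

```text
clock: 2.8
eef_pos: [374.8, 28.1, 190.8]
eef_rot: [0.015, 0.831, -0.198]
wrist_force: [0.5, 0.6, 1.0]
finger_gap: 49.7
```

```bash
python3 - <<'E'
from plan import *
import cv2
s=st(); im=manip.camera("wrist"); cv2.imwrite("pics/w1.png",im[:,:,::-1])
print([(np.round(d["centre"]).tolist(),round(d["score"],2)) for d in manip.find_in("lid_handle","wrist")])
sx=np.array([np.cos(.156),-np.sin(.156),0]); sy=np.array([np.sin(.156),np.cos(.156),0]); b=np.array([472,44.5,99])
print("pred bar ends",proj("wrist",[b-60*sy,b,b+60*sy]).round())
E
```

```text
2.8 tcp [374.8  28.1 190.8] R [[0.661, 0.208, 0.721], [-0.133, 0.978, -0.16], [-0.739, 0.01, 0.674]] F [0.5 0.6 1. ] gap 49.7 j [ 0.137 -0.481  2.438 -0.463  0.52   0.676]
[([144.0, 356.0], 0.83), ([144.0, 332.0], 0.17)]
pred bar ends [[223. 288.]
 [164. 285.]
 [ 98. 282.]]
```

View pics/w1.png

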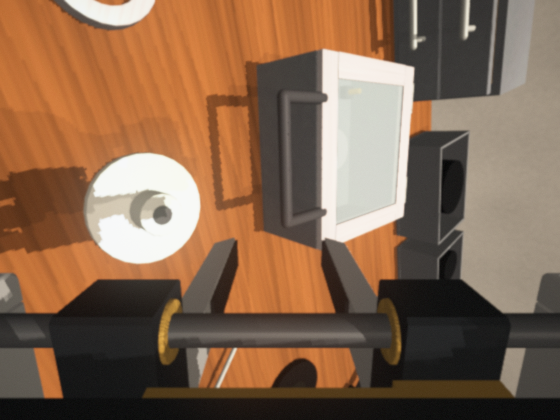

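The wrist view shows the bar from [95,285] to [223,288], and I predicted [98,282] to [223,288], so the estimate is good to 1–2 mm. The approach is clear.

```bash
python3 - <<'E'
from plan import *
s=manip.read_state(); R0=rot(s["eef_rot"])
bar=np.array([472,44.5,99]); T=tgt(np.radians(48),-.156)
rows(s["eef_pos"],R0,[(bar+T[:,0]*(18.8-75),T,3),(bar+T[:,0]*18.8,T,4)],0.05)
E
```

```text
[0.024,0.012,0.002,-1.0,0.1,0.6,0.05,0.025,0.012,0.002,-0.9,0.1,0.6,0.05,0.025,0.012,0.002,-1.0,0.1,0.6,0.05,0.019,-0.0,-0.0,0.0,0.0,0.0,0.05,0.018,-0.0,-0.0,0.0,0.0,0.0,0.05]
[0.019,-0.0,-0.0,0.0,0.0,0.0,0.05,0.019,-0.0,-0.0,0.0,0.0,0.0,0.05]
end [484.6  42.6  84.8] [[0.661, 0.156, 0.734], [-0.105, 0.988, -0.115], [-0.743, -0.001, 0.67]] 7
```

Call:
step_arm(commands=[0.024,0.012,0.002,-1.0,0.1,0.6,0.05,0.025,0.012,0.002,-0.9,0.1,0.6,0.05,0.025,0.012,0.002,-1.0,0.1,0.6,0.05,0,0,0,0,0,0,0.05])

```text
clock: 3.4
eef_pos: [435.4, 48.4, 139.6]
eef_rot: [-0.003, 0.839, -0.164]
wrist_force: [0.9, -0.1, 0.1]
finger_gap: 50.3
```

```bash
python3 - <<'E'
from plan import *
s=st(); R0=rot(s["eef_rot"])
bar=np.array([472,44.5,99]); T=tgt(np.radians(48),-.156)
rows(s["eef_pos"],R0,[(bar+T[:,0]*18.8,T,4)],0.05)
E
```

```text
3.4 tcp [435.4  48.4 139.6] R [[0.659, 0.161, 0.735], [-0.109, 0.987, -0.118], [-0.744, -0.002, 0.668]] F [ 0.9 -0.1  0.1] gap 50.3 j [ 0.157 -0.165  2.372 -0.759  0.311  0.974]
[0.018,0.001,0.0,-0.0,-0.0,0.1,0.05,0.019,0.0,0.0,-0.1,-0.0,0.0,0.05,0.018,0.001,0.0,-0.0,-0.1,0.1,0.05,0.019,0.0,0.0,-0.1,0.0,0.1,0.05]
end [484.5  42.4  84.6] [[0.661, 0.155, 0.734], [-0.104, 0.988, -0.115], [-0.743, -0.0, 0.669]] 4
```

The wrist is near its singularity (q5 is 0.31), so I'll steepen the tool to 65° and narrow the opening to 32 mm.

```bash
python3 - <<'E'
from plan import *
s=st(); R0=rot(s["eef_rot"])
bar=np.array([472,44.5,99]); T=tgt(np.radians(65),-.156)
rows(s["eef_pos"],R0,[(bar+T[:,0]*(18.8-50),T,3),(bar+T[:,0]*18.8,T,3)],0.032)
E
```

```text
3.4 tcp [435.4  48.4 139.6] R [[0.659, 0.161, 0.735], [-0.109, 0.987, -0.118], [-0.744, -0.002, 0.668]] F [ 0.9 -0.1  0.1] gap 50.3 j [ 0.157 -0.165  2.372 -0.759  0.311  0.974]
[0.008,0.001,0.003,-0.1,5.6,0.1,0.032,0.008,0.0,0.004,-0.0,5.7,0.1,0.032,0.008,0.001,0.005,-0.1,5.6,0.1,0.032,0.017,-0.0,-0.0,0.0,0.0,-0.0,0.032,0.016,-0.0,-0.0,0.0,0.0,-0.0,0.032]
[0.017,-0.0,-0.0,0.0,0.0,-0.0,0.032]
end [480.2  43.3  82. ] [[0.418, 0.155, 0.895], [-0.065, 0.988, -0.141], [-0.906, 0.0, 0.423]] 6
```

Call:
step_arm(commands=[0.008,0.001,0.003,-0.1,5.6,0.1,0.032,0.008,0.0,0.004,0,5.7,0.1,0.032,0.008,0.001,0.005,-0.1,5.6,0.1,0.032,0,0,0,0,0,0,0.032])

```text
clock: 3.9
eef_pos: [459.3, 46.7, 130.3]
eef_rot: [0.003, 1.118, -0.154]
wrist_force: [-0.1, 0.8, 0.1]
finger_gap: 32.0
```

```bash
python3 - <<'E'
from plan import *
import cv2
s=st(); R0=rot(s["eef_rot"]); im=manip.camera("wrist"); 
bar=np.array([472,44.5,99]); T=tgt(np.radians(65),-.156)
rows(s["eef_pos"],R0,[(bar+T[:,0]*18.8,T,3)],0.032)
# bar columns: dark columns at several rows
sy=np.array([np.sin(.156),np.cos(.156),0])
for t in (-20,0,20,40):
    r,c=proj("wrist",bar+t*sy)[0]; r=int(round(r))
    if 0<=r<420: print(t,r,round(c,1),im[r,int(c)-24:int(c)+25:2].sum(1))
cv2.imwrite("pics/w2.png",im[:,:,::-1])
E
```

```text
3.9 tcp [459.3  46.7 130.3] R [[0.432, 0.156, 0.888], [-0.067, 0.988, -0.141], [-0.899, 0.001, 0.437]] F [-0.1  0.8  0.1] gap 32.0 j [ 0.082 -0.027  2.156 -0.187  0.58   0.373]
[0.018,-0.0,-0.001,-0.0,0.3,-0.0,0.032,0.017,-0.0,-0.0,-0.0,0.3,-0.0,0.032,0.018,-0.0,-0.001,-0.1,0.3,-0.1,0.032]
end [480.1  43.5  81.7] [[0.418, 0.155, 0.895], [-0.066, 0.988, -0.14], [-0.906, -0.001, 0.423]] 3
-20 260 278.7 [349 374 384 384 360 246 204 139 183 229 258 289 298 280 261 192 177 177
 178 173 173 177 176 179 170]
0 234 278.6 [375 374 364 351 363 247 197 132 142 151 158 169 164 168 212 207 176 179
 178 179 177 172 182 174 181]
20 206 278.6 [367 366 376 353 352 298 203 148 158 198 229 256 285 288 272 226 185 180
 183 181 177 177 176 178 185]
40 177 278.6 [336 324 309 308 309 289 206 150 150 196 229 260 295 291 269 241 190 181
 176 180 179 178 181 184 180]
```

View pics/w2.png

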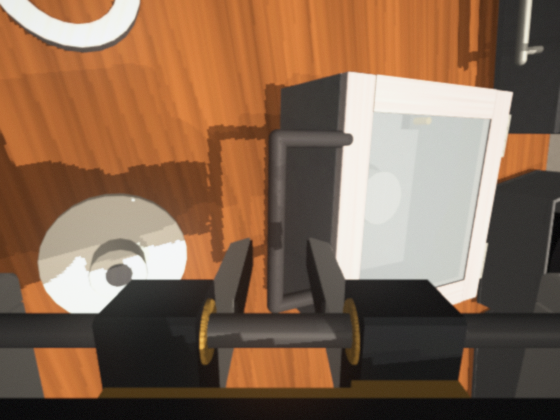

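The bar centre is at col ~278, where I predicted it, and it sits between the fingers. I'm going in to grip.

Call:
step_arm(commands=[0.018,0,-0.001,0,0.3,0,0.032,0.017,0,0,0,0.3,0,0.032,0.018,0,-0.001,-0.1,0.3,-0.1,0.032,0,0,0,0,0,0,0.032], squeeze=15)

```text
clock: 4.45
eef_pos: [478.2, 44.3, 79.8]
eef_rot: [-0.006, 1.136, -0.159]
wrist_force: [0.3, -0.3, -0.1]
finger_gap: 31.7
```

Call:
step_arm(commands=[0,0,0,0,0,0,0,0,0,0,0,0,0,0,0,0,0,0,0,0,0])

```text
clock: 4.82
eef_pos: [480.1, 44.7, 81.4]
eef_rot: [-0.005, 1.133, -0.157]
wrist_force: [0.5, -1.5, 4.4]
finger_gap: 11.2
```

```bash
python3 - <<'E'
from plan import *
s=st(); R0=rot(s["eef_rot"]); p=s["eef_pos"]
g=p-R0[:,0]*18.8; print("grasp pt",g.round(1))
sx=np.array([np.cos(.156),-np.sin(.156),0]); zz=np.array([0,0,1.])
# hinge from grasp: bar at 99 => lid angle0; hinge z 95, radius 240
r=np.hypot(240,4); hinge=g+240*sx; hinge[2]=g[2]-4; a0=np.arctan2(4,240)
print("hinge",hinge.round(1))
W=[];n=22
for i in range(1,n+1):
    th=1.86*i/n
    b=hinge+r*(-np.cos(th+a0)*sx+np.sin(th+a0)*zz)
    tilt=np.radians(65)-np.radians(12)*0*i/n
    T=tgt(np.radians(65),-.156)
    W.append((b+T[:,0]*18.8,T,1))
rows(p,R0,W,0.0)
E
```

```text
4.83 tcp [480.1  44.7  81.4] R [[0.419, 0.152, 0.895], [-0.066, 0.988, -0.137], [-0.906, -0.002, 0.424]] F [ 0.5 -1.5  4.4] gap 11.2 j [ 0.071  0.12   2.14  -0.216  0.464  0.396]
grasp pt [472.2  45.9  98.5]
hinge [709.3   8.6  94.5]
[-0.018,-0.0,0.01,0.2,0.1,0.0,0.0,-0.017,-0.0,0.011,-0.0,-0.0,0.0,0.0,-0.016,-0.0,0.012,-0.0,-0.0,0.0,0.0,-0.015,-0.0,0.014,-0.0,-0.0,0.0,0.0,-0.013,-0.0,0.015,-0.0,-0.0,0.0,0.0]
[-0.013,-0.0,0.016,-0.0,-0.0,0.0,0.0,-0.011,-0.0,0.017,-0.0,-0.0,0.0,0.0,-0.009,-0.0,0.018,-0.0,-0.0,0.0,0.0,-0.008,-0.0,0.019,-0.0,-0.0,0.0,0.0,-0.006,-0.0,0.019,-0.0,-0.0,0.0,0.0]
[-0.005,-0.0,0.02,-0.0,-0.0,0.0,0.0,-0.003,-0.0,0.02,-0.0,-0.0,0.0,0.0,-0.001,-0.0,0.02,-0.0,-0.0,0.0,0.0,0.001,-0.0,0.021,-0.0,-0.0,0.0,0.0,0.002,-0.0,0.02,-0.0,-0.0,0.0,0.0]
[0.004,-0.0,0.02,-0.0,-0.0,0.0,0.0,0.005,-0.0,0.019,-0.0,-0.0,0.0,0.0,0.007,-0.0,0.019,-0.0,-0.0,0.0,0.0,0.009,-0.0,0.018,-0.0,-0.0,0.0,0.0,0.01,-0.0,0.018,-0.0,-0.0,0.0,0.0]
[0.012,-0.0,0.017,-0.0,-0.0,0.0,0.0,0.013,-0.0,0.015,-0.0,-0.0,0.0,0.0]
end [788.4  -3.8 306.4] [[0.417, 0.156, 0.895], [-0.066, 0.988, -0.141], [-0.906, -0.0, 0.423]] 22
```

The bar is gripped (gap 11.2 mm), and the grasp point (472,46,98.5) agrees with the given 99 mm height. I start the arc.

Call:
step_arm(commands=[-0.018,0,0.01,0.2,0.1,0,0,-0.017,0,0.011,0,0,0,0,-0.016,0,0.012,0,0,0,0,-0.015,0,0.014,0,0,0,0,-0.013,0,0.015,0,0,0,0])

```text
clock: 5.45
eef_pos: [500.4, 41.1, 177.8]
eef_rot: [-0.005, 1.142, -0.161]
wrist_force: [-11.8, -1.7, 3.5]
finger_gap: 11.5
```

Call:
step_arm(commands=[-0.013,0,0.016,0,0,0,0,-0.011,0,0.017,0,0,0,0,-0.009,0,0.018,0,0,0,0])

```text
clock: 5.82
eef_pos: [533.3, 35.8, 230.2]
eef_rot: [-0.005, 1.139, -0.161]
wrist_force: [-9.9, -5.4, 5.3]
finger_gap: 11.7
```

```bash
python3 - <<'E'
from plan import *
s=st(); R0=rot(s["eef_rot"]); g=s["eef_pos"]-R0[:,0]*18.8; h=np.array([709.3,8.6,94.5])
sx=np.array([np.cos(.156),-np.sin(.156),0]); v=g-h
print("grasp",g.round(1),"lat",(v@[.1555,.988,0]).round(1),"rad",np.hypot(v@sx,v[2]).round(1),"th",np.arctan2(v[2],-v@sx).round(3)-.017)
E
```

```text
5.83 tcp [533.3  35.8 230.2] R [[0.413, 0.156, 0.897], [-0.067, 0.988, -0.141], [-0.908, -0.002, 0.418]] F [-9.9 -5.4  5.3] gap 11.7 j [ 0.041  0.017  1.849 -0.112  0.855  0.253]
grasp [525.6  37.1 247.2] lat -0.4 rad 240.6 th 0.6709999999999999
```

Call:
step_arm(commands=[-0.008,0,0.019,0,0,0,0,-0.006,0,0.019,0,0,0,0,-0.005,0,0.02,0,0,0,0,-0.003,0,0.02,0,0,0,0])

```text
clock: 6.32
eef_pos: [595.0, 26.0, 282.8]
eef_rot: [-0.005, 1.138, -0.161]
wrist_force: [-3.0, -4.9, 0.4]
finger_gap: 11.7
```

Call:
step_arm(commands=[-0.001,0,0.02,0,0,0,0,0.001,0,0.021,0,0,0,0,0.002,0,0.02,0,0,0,0,0.004,0,0.02,0,0,0,0])

```text
clock: 6.82
eef_pos: [670.3, 13.9, 311.2]
eef_rot: [-0.005, 1.137, -0.162]
wrist_force: [-1.5, -3.6, -0.3]
finger_gap: 11.2
```

```bash
cat > lid.py <<'E'
from plan import *
s=st(); R0=rot(s["eef_rot"]); g=s["eef_pos"]-R0[:,0]*18.8; h=np.array([709.3,8.6,94.5])
sx=np.array([np.cos(.156),-np.sin(.156),0]); zz=np.array([0,0,1.]); v=g-h
th=np.arctan2(v[2],-v@sx)-.017
print("grasp",g.round(1),"lat",(v@[.1555,.988,0]).round(1),"rad",np.hypot(v@sx,v[2]).round(1),"th",th.round(3))
W=[]
for t in np.linspace(th,1.87,7)[1:]:
    T=tgt(np.radians(65),-.156); W.append((h+240*(-np.cos(t+.017)*sx+np.sin(t+.017)*zz)+T[:,0]*18.8,T,1))
rows(s["eef_pos"],R0,W,0.0)
E
python3 lid.py
```

```text
6.83 tcp [670.3  13.9 311.2] R [[0.414, 0.157, 0.897], [-0.068, 0.988, -0.141], [-0.908, -0.002, 0.42]] F [-1.5 -3.6 -0.3] gap 11.2 j [-0.008  0.273  1.369 -0.073  1.071  0.17 ]
grasp [662.5  15.2 328.3] lat -0.7 rad 238.5 th 1.354
[0.004,0.001,0.02,-0.0,-0.2,0.1,0.0,0.008,-0.0,0.019,-0.0,0.0,0.0,0.0,0.009,-0.0,0.019,-0.0,0.0,0.0,0.0,0.01,-0.0,0.018,-0.0,0.0,0.0,0.0,0.012,-0.0,0.016,-0.0,0.0,0.0,0.0]
[0.014,-0.0,0.016,-0.0,0.0,0.0,0.0]
end [790.9  -4.1 305.2] [[0.418, 0.156, 0.895], [-0.066, 0.988, -0.141], [-0.906, -0.001, 0.423]] 6
```

Call:
step_arm(commands=[0.004,0.001,0.02,0,-0.2,0.1,0,0.008,0,0.019,0,0,0,0,0.009,0,0.019,0,0,0,0,0.01,0,0.018,0,0,0,0,0.012,0,0.016,0,0,0,0])

```text
clock: 7.45
eef_pos: [770.9, -1.2, 310.6]
eef_rot: [-0.002, 1.134, -0.158]
wrist_force: [-1.5, -5.6, 0.9]
finger_gap: 11.3
```

Call:
step_arm(commands=[0.014,0,0.016,0,0,0,0,0,0,0,0,0,0,0])

```text
clock: 7.7
eef_pos: [791.4, -4.2, 304.2]
eef_rot: [-0.001, 1.134, -0.158]
wrist_force: [-0.6, -5.8, 0.3]
finger_gap: 11.5
```

```bash
python3 lid.py | head -2
```

```text
7.7 tcp [791.4  -4.2 304.2] R [[0.418, 0.156, 0.895], [-0.066, 0.988, -0.141], [-0.906, -0.0, 0.423]] F [-0.6 -5.8  0.3] gap 11.5 j [-0.034  0.57   0.974 -0.057  1.164  0.134]
grasp [783.6  -3.  321.2] lat 0.1 rad 238.8 th 1.874
```

The lid is at about 1.87 rad. I release it and back off along the tool axis.

Call:
step_arm(commands=[0,0,0,0,0,0,0.07,0,0,0,0,0,0,0.07,0,0,0,0,0,0,0.07])

```text
clock: 8.07
eef_pos: [790.6, -2.7, 305.0]
eef_rot: [0.002, 1.134, -0.154]
wrist_force: [0.1, -0.1, -0.2]
finger_gap: 37.8
```

Call:
step_arm(commands=[-0.015,0,0,0,0,0,0.07,-0.02,0,0,0,0,0,0.07,-0.03,0,0,0,0,0,0.07,-0.03,0,0,0,0,0,0.07,0,0,0,0,0,0,0.07])

```text
clock: 8.7
eef_pos: [750.6, 3.4, 395.4]
eef_rot: [0.003, 1.128, -0.152]
wrist_force: [0.1, -0.8, -0.4]
finger_gap: 69.9
```

```bash
python3 - <<'E'
from plan import *
import cv2
s=st(); im=[manip.camera(c) for c in("top","side")]
cv2.imwrite("pics/open.png",np.hstack([i[130:380,130:460,::-1] if k==0 else i[100:350,130:460,::-1] for k,i in enumerate(im)]))
# wheel: disc outline in top
for d in manip.outline_of("wheel","top"):
    m=d["pixels"]; px=im[0][m]; c,(ax),a=cv2.fitEllipse(cv2.findContours(m.astype(np.uint8),0,1)[0][0])
    print(np.round(d["centre"]),px.mean(0).round(),np.round(c,1),np.round(ax,1),at_z("top",(c[1],c[0]),10).round(1))
E
```

```text
8.7 tcp [750.6   3.4 395.4] R [[0.424, 0.155, 0.892], [-0.065, 0.988, -0.14], [-0.903, 0.001, 0.429]] F [ 0.1 -0.8 -0.4] gap 69.9 j [-0.025  0.458  0.937 -0.057  1.308  0.134]
[264. 162.] [198. 104. 217.] [161.7 265. ] [29.6 30.2] [369.6 411.   10. ]
[228. 192.] [76. 67. 64.] [190.3 226.8] [29.2 29.6] [505.5 307.4  10. ]
[200. 156.] [114. 211. 117.] [155.9 195.8] [30.5 30.9] [622.4 433.4  10. ]
```

View pics/open.png

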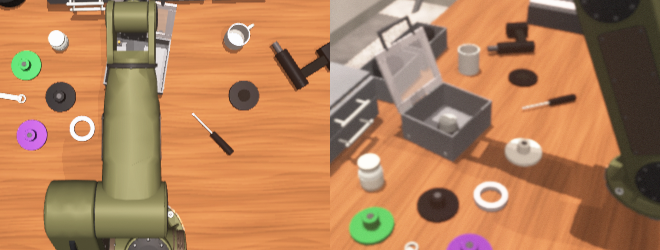

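The lid leans back open in both views, with the post visible in the side view at about [123,448]. In the top view the black hub wheel, still at its earlier spot, measures (505,307). I'm going above it.

```bash
python3 - <<'E'
from plan import *
s=manip.read_state(); T=tgt(np.pi/2,-.156)
T1=tgt(np.radians(77),-.156)
rows(s["eef_pos"],rot(s["eef_rot"]),[(np.array([620,150,380]),T1,None),(np.array([505,307,200]),T,None)],0.08)
E
```

```text
[-0.014,0.031,-0.036,0.0,3.0,-0.0,0.08,-0.012,0.031,-0.036,0.0,3.0,-0.0,0.08,-0.01,0.032,-0.036,0.0,3.0,-0.0,0.08,-0.008,0.031,-0.038,0.0,2.9,-0.0,0.08,0.029,0.027,-0.035,0.0,2.6,-0.0,0.08]
[0.03,0.028,-0.034,0.0,2.6,-0.0,0.08,0.032,0.027,-0.032,0.0,2.6,-0.0,0.08,0.033,0.028,-0.03,0.0,2.6,-0.0,0.08,0.035,0.027,-0.03,0.0,2.6,-0.0,0.08]
end [504.6 307.1 200. ] [[0.001, 0.155, 0.988], [0.0, 0.988, -0.155], [-1.0, 0.0, 0.001]] 9
```

Call:
step_arm(commands=[-0.014,0.031,-0.036,0,3.0,0,0.08,-0.012,0.031,-0.036,0,3.0,0,0.08,-0.01,0.032,-0.036,0,3.0,0,0.08,-0.008,0.031,-0.038,0,2.9,0,0.08,0.029,0.027,-0.035,0,2.6,0,0.08])

```text
clock: 9.48
eef_pos: [596.2, 182.6, 345.3]
eef_rot: [0.009, 1.386, -0.146]
wrist_force: [0.8, -0.4, -0.7]
finger_gap: 80.1
```

Call:
step_arm(commands=[0.03,0.028,-0.034,0,2.6,0,0.08,0.032,0.027,-0.032,0,2.6,0,0.08,0.033,0.028,-0.03,0,2.6,0,0.08,0.035,0.027,-0.03,0,2.6,0,0.08,0,0,0,0,0,0,0.08])

```text
clock: 10.1
eef_pos: [502.9, 307.8, 196.8]
eef_rot: [-2.372, 1.566, -2.526]
wrist_force: [1.0, -1.4, 0.1]
finger_gap: 80.1
```

```bash
cat > hub.py <<'E'
from plan import *
import cv2,sys
s=st(); im=manip.camera("wrist"); cv2.imwrite(f"pics/{sys.argv[1]}.png",im[:,:,::-1])
for d in manip.outline_of("wheel","wrist")[:3]:
    m=d["pixels"]; c,ax,a=cv2.fitEllipse(max(cv2.findContours(m.astype(np.uint8),0,1)[0],key=len))
    print("disc",d["score"],im[m].mean(0).round(),np.round(c,1),np.round(ax,1),"rows",np.where(m.any(1))[0][[0,-1]],at_z("wrist",(c[1],c[0]),10).round(1))
for d in manip.find_in("wheel_hub","wrist")[:2]: print("hub",d["score"],np.round(d["centre"],1),at_z("wrist",d["centre"],42).round(1))
E
python3 hub.py w3
```

```text
10.1 tcp [502.9 307.8 196.8] R [[-0.004, 0.153, 0.988], [-0.003, 0.988, -0.153], [-1.0, -0.003, -0.004]] F [ 1.  -1.4  0.1] gap 80.1 j [ 4.880e-01  3.980e-01  1.410e+00 -1.000e-03  1.339e+00  6.410e-01]
disc 0.95 [211. 102. 220.] [145.8 114.4] [ 97.  108.8] rows [ 61 167] [372.4 415.5  10. ]
disc 0.91 [80. 59. 49.] [282.  188.3] [92.8 94.4] rows [142 235] [508.8 310.   10. ]
disc 0.61 [115. 237. 135.] [375.6  55. ] [102.6 114.9] rows [  0 111] [628.9 436.5  10. ]
hub 0.97 [116.9 144.5] [383.3 410.1  42. ]
hub 0.77 [ 56.1 377. ] [621.4 430.2  42. ]
```

View pics/w3.png

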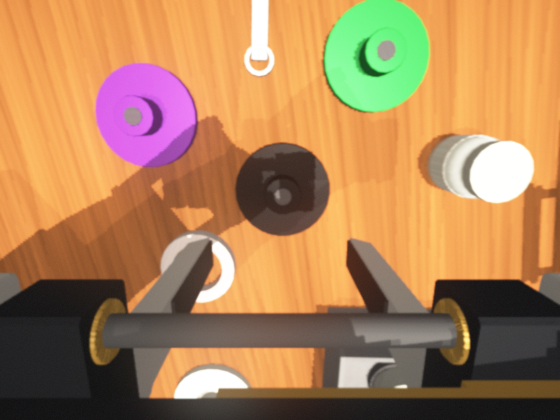

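Black disc at [188,282] and its hub top at [195,283]; purple, green and white stay out of the way. I'll cross-check the hub and plan the descent.

```bash
python3 - <<'E'
from plan import *
s=manip.read_state(); T=tgt(np.pi/2,-.156)
print("hub",at_z("wrist",(195.5,283),42).round(1), "axis", at_z("wrist",(188.3,282),10).round(1))
g=np.array([507.5,308.5,0])
rows(s["eef_pos"],rot(s["eef_rot"]),[(g+[0,0,80],T,3),(g+[0,0,17],T,4)],0.08)
E
```

```text
hub [509.8 307.7  42. ] axis [509.4 309.9  10. ]
[0.04,0.001,0.0,0.0,0.1,-0.0,0.08,0.041,0.0,0.001,0.0,0.0,-0.0,0.08,0.04,0.001,0.0,0.0,0.1,-0.0,0.08,0.016,0.0,0.0,0.0,-0.0,-0.0,0.08,0.016,0.0,0.0,0.0,-0.0,-0.0,0.08]
[0.015,0.0,0.0,0.0,-0.0,-0.0,0.08,0.016,0.0,0.0,0.0,-0.0,-0.0,0.08]
end [507.2 308.5  17.3] [[0.0, 0.155, 0.988], [0.001, 0.988, -0.155], [-1.0, 0.001, -0.0]] 7
```

Call:
step_arm(commands=[0.04,0.001,0.001,0,0.1,0,0.08,0.04,0,0.002,0,0,0,0.08,0.04,0.001,0,0,0.1,0,0.08,0.016,0,0,0,0,0,0.08,0.016,0,0,0,0,0,0.08])

```text
clock: 10.88
eef_pos: [509.4, 308.6, 49.6]
eef_rot: [1.148, 1.569, 0.991]
wrist_force: [0.1, -1.0, 0.3]
finger_gap: 79.9
```

Call:
step_arm(commands=[0.014,0,0,0,0,0,0.08,0.012,0,0,0,0,0,0.08,0,0,0,0,0,0,0.08])

```text
clock: 11.25
eef_pos: [508.1, 308.5, 22.3]
eef_rot: [-3.122, 1.569, 3.005]
wrist_force: [-0.5, -0.2, -0.1]
finger_gap: 79.9
```

```bash
python3 hub.py w4
```

```text
11.25 tcp [508.1 308.5  22.3] R [[-0.002, 0.155, 0.988], [0.0, 0.988, -0.155], [-1.0, -0.0, -0.002]] F [-0.5 -0.2 -0.1] gap 79.9 j [4.840e-01 6.030e-01 1.543e+00 1.000e-03 9.970e-01 6.390e-01]
disc 0.86 [ 97. 226. 121.] [450.7  42. ] [104.3 220.2] rows [ 0 99] [619. 410.  10.]
disc 0.72 [200.  89. 212.] [ 49.4 109.4] [122.2 212. ] rows [  2 202] [390.1 410.3  10. ]
disc 0.65 [58. 47. 42.] [276.1 236.5] [161.1 163.4] rows [157 313] [506.9 314.1  10. ]
hub 0.98 [233.  276.7] [509.6 326.7  42. ]
hub 0.62 [ 42.1 453.6] [603.9 404.6  42. ]
```

View pics/w4.png

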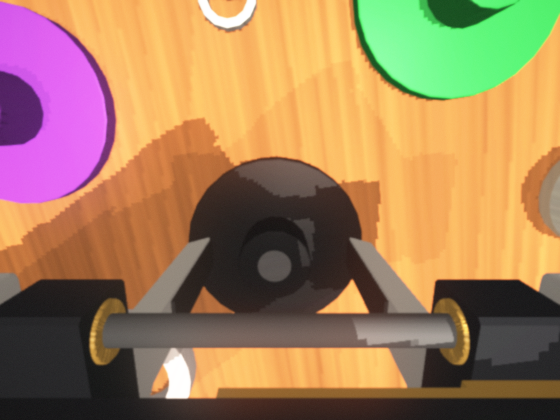

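The grey hub cap is at [266,275], between the fingers, and the disc spans cols 190–361. I'll compare the hub axis with the TCP.

```bash
python3 - <<'E'
from plan import *
print(at_z("wrist",(265.5,275),42).round(1),at_z("wrist",(238,275.5),11).round(1), proj("wrist",[[508.1,308.5,42],[508.1,308.5,12]]).round(1))
E
```

```text
[505.8 308.5  42. ] [506.5 313.5  11. ] [[265.  279.2]
 [245.5 279.3]]
```

Call:
step_arm(commands=[0.005,0.001,-0.002,0,0,0,0.08,0,0,0,0,0,0,0.08,0,0,0,0,0,0,0.03,0,0,0,0,0,0,0.03,0,0,0,0,0,0,0.03], squeeze=25)

```text
clock: 12.02
eef_pos: [506.5, 310.0, 17.9]
eef_rot: [2.584, 1.57, 2.428]
wrist_force: [0.1, 0.1, 0.1]
finger_gap: 53.2
```

Call:
step_arm(commands=[0,0,0,0,0,0,0.03,0,0,0,0,0,0,0.03,0,0,0,0,0,0,0.03])

```text
clock: 12.4
eef_pos: [506.5, 310.0, 17.9]
eef_rot: [2.672, 1.57, 2.516]
wrist_force: [-1.0, -0.0, 0.9]
finger_gap: 39.5
```

```bash
python3 - <<'E'
from plan import *
s=st(); T=tgt(np.pi/2,-.156)
rows(s["eef_pos"],rot(s["eef_rot"]),[(s["eef_pos"]+[0,0,160],T,5),(np.array([560,160,235]),T,4),(np.array([612,21,235]),T,5)],0.03)
E
```

```text
12.4 tcp [506.5 310.   17.9] R [[-0.001, 0.155, 0.988], [0.001, 0.988, -0.155], [-1.0, 0.001, -0.001]] F [-1.  -0.   0.9] gap 39.5 j [4.870e-01 6.070e-01 1.548e+00 1.000e-03 9.870e-01 6.420e-01]
[-0.032,0.0,-0.0,0.0,-0.0,-0.0,0.03,-0.032,0.0,-0.0,0.0,-0.0,-0.0,0.03,-0.032,0.0,-0.0,0.0,-0.0,-0.0,0.03,-0.032,0.0,-0.0,0.0,-0.1,-0.0,0.03,-0.032,0.0,-0.0,0.0,0.0,-0.0,0.03]
[-0.014,-0.035,0.019,0.0,0.0,-0.0,0.03,-0.015,-0.035,0.019,0.0,0.0,-0.0,0.03,-0.014,-0.035,0.019,0.0,0.0,-0.0,0.03,-0.014,-0.035,0.019,0.0,0.0,-0.0,0.03,-0.0,-0.026,0.015,0.0,0.0,-0.0,0.03]
[-0.0,-0.026,0.014,0.0,0.0,-0.0,0.03,-0.0,-0.025,0.015,0.0,0.0,-0.0,0.03,-0.0,-0.026,0.014,0.0,0.0,-0.0,0.03,-0.0,-0.026,0.015,0.0,0.0,-0.0,0.03]
end [612.1  21.  234.8] [[0.001, 0.155, 0.988], [0.0, 0.988, -0.155], [-1.0, 0.001, 0.001]] 14
```

The grip holds on the hub (gap 39.5 mm). I lift and carry it over the station.

Call:
step_arm(commands=[-0.02,0,0,0,0,0,0.03,-0.032,0,0,0,0,0,0.03,-0.032,0,0,0,0,0,0.03,-0.032,0,0,0,0,0,0.03,-0.032,0,0,0,0,0,0.03])

```text
clock: 13.02
eef_pos: [506.6, 309.8, 168.4]
eef_rot: [1.694, 1.57, 1.538]
wrist_force: [0.0, 0.0, -1.9]
finger_gap: 39.4
```

Call:
step_arm(commands=[-0.018,-0.035,0.019,0,0,0,0.03,-0.018,-0.035,0.019,0,0,0,0.03,-0.018,-0.035,0.019,0,0,0,0.03,-0.014,-0.035,0.019,0,0,0,0.03,0,-0.026,0.015,0,0,0,0.03])

```text
clock: 13.65
eef_pos: [571.5, 130.2, 236.4]
eef_rot: [0.645, 1.568, 0.489]
wrist_force: [-0.2, 0.0, -1.6]
finger_gap: 39.6
```

```bash
python3 - <<'E'
from plan import *
import cv2
s=st(); im=manip.camera("wrist"); cv2.imwrite("pics/w5.png",im[:,:,::-1])
for P,n in(([616,21,47],"post"),([619,21,47],"+3")): print(n,proj("wrist",P).round(1))
sx=np.array([np.cos(.156),-np.sin(.156),0]); sy=np.array([np.sin(.156),np.cos(.156),0]); c=np.array([616,21,0])
print("rim outer corners FL FR RL RR",proj("wrist",[c+95*a*sx+105*b*sy+[0,0,95] for a in(-1,1) for b in (1,-1)]).round(0).tolist())
th=np.linspace(0,6.28,8,False); print("post rim",proj("wrist",[c+[28*np.cos(t),28*np.sin(t),47] for t in th]).round(0).tolist())
E
```

```text
13.65 tcp [571.5 130.2 236.4] R [[0.002, 0.156, 0.988], [0.001, 0.988, -0.156], [-1.0, 0.001, 0.002]] F [-0.2  0.  -1.6] gap 39.6 j [1.610e-01 3.590e-01 1.371e+00 1.000e-03 1.409e+00 3.170e-01]
post [[269.5 327.8]]
+3 [[269.1 330.2]]
rim outer corners FL FR RL RR [[195.0, 245.0], [369.0, 250.0], [194.0, 432.0], [369.0, 411.0]]
post rim [[266.0, 350.0], [252.0, 342.0], [249.0, 325.0], [257.0, 310.0], [273.0, 306.0], [286.0, 314.0], [290.0, 330.0], [282.0, 345.0]]
```

View pics/w5.png

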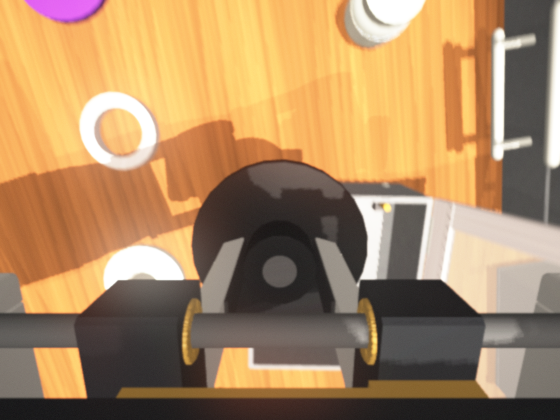

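The rim corners match: front-right seen at [368,250] against a predicted [369,250], and rear-left at [197,432] against [194,432]. So the station centre is good to about 2 mm. The hub cap at [270,279] is on the tool axis, and I centre over the post.

```bash
python3 - <<'E'
from plan import *
s=manip.read_state(); T=tgt(np.pi/2,-.156)
rows(s["eef_pos"],rot(s["eef_rot"]),[(np.array([616,20.5,236]),T,4),(np.array([616,20.5,75]),T,7)],0.03)
E
```

```text
[-0.0,-0.025,0.015,-0.0,0.0,-0.0,0.03,-0.0,-0.024,0.015,-0.1,0.0,-0.0,0.03,-0.0,-0.025,0.015,0.0,0.1,-0.0,0.03,-0.0,-0.025,0.015,-0.0,-0.0,-0.0,0.03,0.023,0.0,0.0,-0.0,-0.0,-0.0,0.03]
[0.023,0.0,0.0,-0.0,-0.0,-0.0,0.03,0.023,0.0,0.0,-0.0,-0.0,-0.0,0.03,0.023,0.0,0.0,-0.0,-0.0,-0.0,0.03,0.023,0.0,0.0,-0.0,-0.0,-0.0,0.03,0.023,0.0,0.0,-0.0,-0.0,-0.0,0.03]
[0.023,0.0,0.0,-0.0,-0.0,-0.0,0.03]
end [615.9  20.4  74.6] [[-0.0, 0.156, 0.988], [0.0, 0.988, -0.156], [-1.0, 0.0, -0.0]] 11
```

Call:
step_arm(commands=[0,-0.025,0.015,0,0,0,0.03,0,-0.024,0.015,-0.1,0,0,0.03,0,-0.025,0.015,0,0.1,0,0.03,0,-0.025,0.015,0,0,0,0.03,0,0,0,0,0,0,0.03])

```text
clock: 14.32
eef_pos: [615.0, 23.3, 234.3]
eef_rot: [2.946, 1.568, 2.79]
wrist_force: [0.2, 0.4, -2.8]
finger_gap: 39.3
```

Call:
step_arm(commands=[0.023,0,0,0,0,0,0.03,0.023,0,0,0,0,0,0.03,0.023,0,0,0,0,0,0.03,0.023,0,0,0,0,0,0.03,0.023,0,0,0,0,0,0.03])

```text
clock: 14.95
eef_pos: [614.3, 25.8, 118.7]
eef_rot: [2.793, 1.568, 2.64]
wrist_force: [0.6, -0.1, -2.3]
finger_gap: 39.3
```

Call:
step_arm(commands=[0.02,0,0,0,0,0,0.03,0.015,0,0,0,0,0,0.03,0.008,0,0,0,0,0,0.03,0,0,0,0,0,0,0.03])

```text
clock: 15.45
eef_pos: [614.4, 25.0, 75.6]
eef_rot: [2.968, 1.568, 2.814]
wrist_force: [-0.2, -0.1, -1.6]
finger_gap: 39.3
```

```bash
python3 - <<'E'
from plan import *
import cv2
s=st(); im=manip.camera("side"); cv2.imwrite("pics/s2.png",cv2.resize(im[170:270,190:310,::-1],None,fx=5,fy=5,interpolation=cv2.INTER_CUBIC))
E
```

```text
15.45 tcp [614.4  25.   75.6] R [[-0.003, 0.153, 0.988], [0.001, 0.988, -0.153], [-1.0, 0.001, -0.003]] F [-0.2 -0.1 -1.6] gap 39.3 j [-1.900e-02  5.720e-01  1.449e+00  1.000e-03  1.123e+00  1.340e-01]
```

View pics/s2.png

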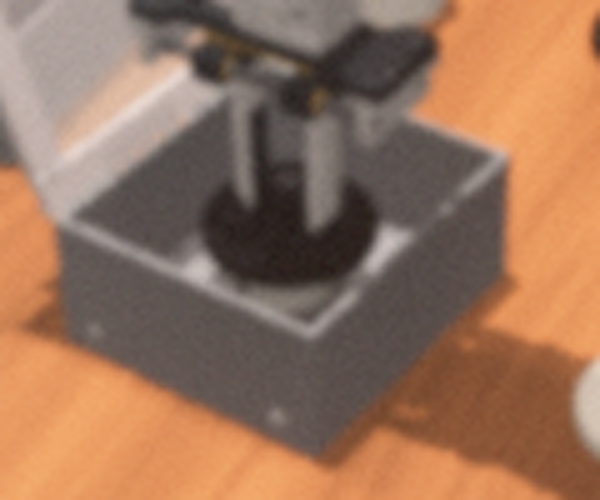

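The side crop shows the wheel level just above the pale post at about [295,285], inside the walls. The TCP sits 4 mm off in +y, so I correct that and lower gently.

Call:
step_arm(commands=[0.001,-0.004,0.001,0,0.1,0,0.03,0.003,0,0,0,0,0,0.03,0.003,0,0,0,0,0,0.03,0,0,0,0,0,0,0.03])

```text
clock: 16.0
eef_pos: [614.7, 20.7, 68.2]
eef_rot: [3.043, 1.566, 2.889]
wrist_force: [-0.3, 0.4, -1.3]
finger_gap: 39.8
```

Call:
step_arm(commands=[0.002,0,0,0,0,0,0.03,0.001,0,0,0,0,0,0.03,0,0,0,0,0,0,0.03])

```text
clock: 16.38
eef_pos: [614.8, 20.7, 65.4]
eef_rot: [3.03, 1.566, 2.876]
wrist_force: [0.3, 0.5, -1.6]
finger_gap: 39.6
```

Call:
step_arm(commands=[0.001,0,0,0,0,0,0.03,0,0,0,0,0,0,0.03,0,0,0,0,0,0,0.03])

```text
clock: 16.75
eef_pos: [614.9, 20.7, 64.9]
eef_rot: [2.997, 1.567, 2.843]
wrist_force: [-2.6, -0.1, 5.2]
finger_gap: 39.9
```

```bash
python3 -c "
from h import *
st();st()"
```

```text
16.75 tcp [614.9  20.7  64.9] R [[-0.004, 0.153, 0.988], [0.001, 0.988, -0.153], [-1.0, 0.001, -0.004]] F [-2.6 -0.1  5.2] gap 39.9 j [-2.600e-02  5.860e-01  1.454e+00  1.000e-03  1.105e+00  1.270e-01]
16.75 tcp [614.9  20.7  64.9] R [[-0.004, 0.153, 0.988], [0.001, 0.988, -0.153], [-1.0, 0.001, -0.004]] F [-2.6 -0.1  5.2] gap 39.9 j [-2.600e-02  5.860e-01  1.454e+00  1.000e-03  1.105e+00  1.270e-01]
```

Contact at TCP z = 64.9, exactly where it was expected (47 + 17.9), with force rising to +5 N. I release and retract straight up.

Call:
step_arm(commands=[0,0,0,0,0,0,0.064,0,0,0,0,0,0,0.064,0,0,0,0,0,0,0.064,-0.01,0,0,0,0,0,0.064])

```text
clock: 17.25
eef_pos: [614.5, 20.7, 74.2]
eef_rot: [3.082, 1.565, 2.928]
wrist_force: [0.6, 0.7, 0.3]
finger_gap: 64.3
```

Call:
step_arm(commands=[-0.02,0,0,0,0,0,0.064,-0.03,0,0,0,0,0,0.064,-0.04,0,0,0,0,0,0.064,-0.04,0,0,0,0,0,0.064,-0.04,0,0,0,0,0,0.064])

```text
clock: 17.88
eef_pos: [615.5, 20.5, 246.7]
eef_rot: [2.974, 1.567, 2.82]
wrist_force: [0.5, -0.2, 0.8]
finger_gap: 64.0
```

Call:
step_arm(commands=[-0.02,-0.04,-0.04,0,0,0,0.064,0,-0.04,-0.04,0,0,0,0.064,0,-0.04,-0.04,0,0,0,0.064,0,-0.04,-0.04,0,0,0,0.064,0,0,0,0,0,0,0.064])

```text
clock: 18.5
eef_pos: [431.4, -114.5, 266.5]
eef_rot: [-3.127, 1.568, 2.999]
wrist_force: [0.8, 0.2, 1.1]
finger_gap: 64.5
```

```bash
python3 - <<'E'
from plan import *
import cv2
s=st(); a=manip.camera("wrist"); 
sd=manip.camera("side")
cv2.imwrite("pics/fin.png",np.hstack([a[:,:,::-1][:,:400],cv2.resize(sd[110:270,190:342,::-1],(399,420),interpolation=cv2.INTER_CUBIC)]))
c=np.array([616,21,0])
for d in manip.outline_of("wheel","wrist")[:4]:
    m=d["pixels"]; e=cv2.fitEllipse(max(cv2.findContours(m.astype(np.uint8),0,1)[0],key=len)); print("wrist",round(d["score"],2),a[m].mean(0).round(),np.round(e[0],1),at_z("wrist",e[0][::-1],57).round(1))
for d in manip.outline_of("wheel","side")[:5]:
    m=d["pixels"]; e=cv2.fitEllipse(max(cv2.findContours(m.astype(np.uint8),0,1)[0],key=len)); print("side",round(d["score"],2),sd[m].mean(0).round(),np.round(e[0],1),at_z("side",e[0][::-1],57).round(1))
print("pred disc centre",proj("wrist",c+[0,0,57]).round(0),proj("wrist",c+[0,0,89]).round(0),"side",proj("side",c+[0,0,57]).round(1))
E
```

```text
18.5 tcp [ 431.4 -114.5  266.5] R [[-0.002, 0.156, 0.988], [0.0, 0.988, -0.156], [-1.0, -0.0, -0.003]] F [0.8 0.2 1.1] gap 64.5 j [-0.341  0.022  1.701 -0.     1.421 -0.184]
wrist 0.75 [252. 252. 250.] [211.5  80.3] [375.3  22.6  57. ]
wrist 0.56 [59. 56. 54.] [423.4  46.1] [614.2  21.1  57. ]
wrist 0.33 [78. 54. 45.] [342.1 352.7] [ 483.9 -357.8   57. ]
side 0.78 [101. 179.  91.] [170.9 325.2] [597.1 467.3  57. ]
side 0.73 [165.  81. 175.] [268.6 354.3] [356.4 446.9  57. ]
side 0.62 [235. 229. 220.] [322.9 251.7] [352.1  82.1  57. ]
side 0.57 [53. 43. 40.] [247.7 216.2] [615.4  23.6  57. ]
pred disc centre [[ 46. 425.]] [[ 38. 439.]] side [[215.7 247.9]]
```

View pics/fin.png

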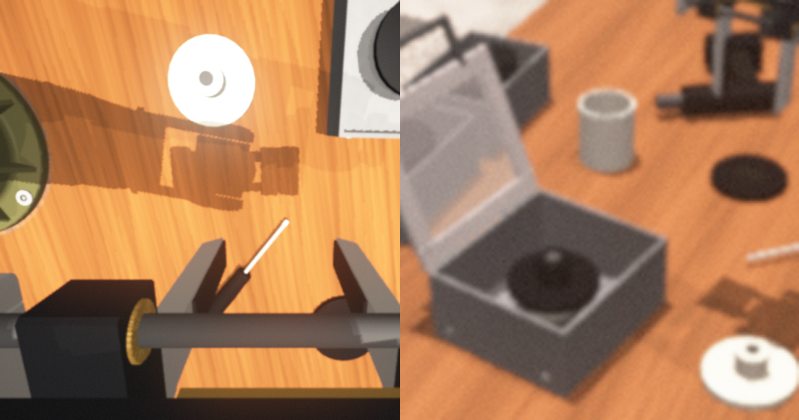

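The side view shows the lid leaning back and the wheel level on the post, hub up, inside the housing. The wrist camera puts its centre at (614,21) and the side camera at (615,24), against a post at (616,21). The robot is clear of everything, so I hand in.

```bash
python3 -c "
from h import *
print(manip.sign_off()); st()"
```

```text
the job is handed in; nothing more can be done
None
the job is handed in; nothing more can be done
```

The cover is open and the black hub wheel is on the measuring post; I handed the job in at about 18.5 s of the 64 s allowed. No verdict is reported at hand-in.

- **Cover:** I gripped the bar, swung it along its arc to about 1.87 rad and let go. The pictures afterwards show it leaning back with the gripper clear. I did not measure its final angle.
- **Wheel:** I picked it up by the hub and lowered it slowly. Contact came at the expected height, with about 5 N, before I let go. The wrist camera then put its centre at (614,21) and the side camera at (615,24), against the post at (616,21). That is within about 3 mm, and the wheel looks level and hub up.
- **Checks that disagreed:**
  - The TCP was about 4 mm off in y over the post, and I corrected that before lowering.
  - One network reading of the hub in the close view was about 18 mm off. I set it aside because the pixel position and the grip width (39.5 mm) agreed with each other.
- **Bystanders:** I touched none of them, and those visible in the last pictures look undisturbed. I did not re-measure their positions.

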